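# Turn the furniture leg end for end in the carving cradle

### The arm

A 6-joint arm with a two-finger parallel gripper is mounted at the origin on the work surface. World frame = base frame: x ahead of the robot, y to its left, z up, the work surface at z = 0. Lengths are in m, angles in rad, forces in N, time in s.
With the tool pointing down it reaches from about 0.35 to 0.975 m from the base axis. Payload 4.9 kg.
Tool frame: the origin (TCP) lies at the very end of the fingers, on their centre line; the grasp point (between the pads) lies 19 mm behind it; z points along the fingers, y is the direction in which the jaws open and shut (so a half turn about z gives the same grasp; the last joint's range is limited). The gripper opens to 85 mm and grips with 20 to 120 N. Pads are 22 mm wide; open, the fingers measure 114 mm over their backs; the gripper's body (76 mm by 85 mm) begins 54 mm behind the grasp point. The pads swing forward as they close: fully open they stand 13 mm farther back than shut.
Start: joints at [0.993, 0.053, 1.613, -0, 1.476, -0.119], TCP at [0.277, 0.56, 0.231] pointing down, gripper open.
Joint ranges: [-3.01, 3.01], [-1.01, 2.22], [0.06, 2.58], [-1.02, 4.17], [0.09, 2.62], [-3.14, 3.14]. Speed limits (rad/s): [2.57, 2.57, 3.14, 3.14, 3.14, 3.14].

### API

Orientations are given as a unit quaternion [w, x, y, z].
In Python, from plant import state, eyes, job_done gives the robot as it stands.
- The arm moves only by the tool apply_moves, never from a script. Its argument "commands" is a list of rows, each an object with "linear": the shift along the tool's x, y, z in m, a list of three; "delta_rot": the turn, a rotation vector about the tool's x, y, z in degrees, a list of three; "fingers": the closure in counts, from 0 (fully open) to 255 (shut). In form: [{"linear": [x, y, z], "delta_rot": [wx, wy, wz], "fingers": fingers}, ...]. A call has exactly 8 rows; each row is the pose to reach, as a shift and turn from the pose commanded when the call began, along the tool's axes at that moment; what a row does not reach only later rows make up. A row lasts 1/10 s, in which the tool goes at most 50 mm and 8.59 degrees, less where a joint would pass 70% of its speed; a pose out of reach is approached as far as the arm can. A call with a gripper value outside its range is refused whole. The fingers move at their own pace and stop on an object; the grip force is fixed at half the most. Time passes only in rows, so rows that repeat a pose let the fingers close, or fill a call up. It gives the time, the measured TCP pose, the force and the opening at its end, in the units of the state.
- state(): the state, without advancing time (a new reading comes with each control period).
- eyes.grab_frame(name): name is "scene" or "side" or "wrist"; returns the picture (384x512x3 uint8, red, green, blue); there is no depth.
- eyes.camera_params(name): a dict with "fx", "fy", "cx", "cy" (pixels), "position" and "rotation" of the camera in the world; the wrist camera has in their place "T_tool_cam" (4x4, takes a point from camera to tool coordinates, whose origin is the TCP and whose axes are the flange's). Camera axes: x right, y down, z forward; pixel columns grow to the right and rows downward; lengths in m; the calibration is good to about 2 mm. A picture is of the moment at which its call begins: read the wrist's pose just before it. camera_params takes no time and is no camera call.
- job_done(): hands the job in, once; it reports no verdict.
The state is a dict: "time": time; "joint_pos": joint angles; "joint_vel": joint speeds; "joint_efforts": joint torques, N m; "tool_pos": TCP position; "tool_rot": TCP orientation; "contact_force": force on the tool from outside, world axes, zero at the start; "ft_torque": the same for the moment, N m; "gripper_width": opening from 0.0 (shut) to 1.0 (fully open).
Only numpy, scipy, OpenCV 4.12 (cv2) and the standard library are available. Lean on these libraries where they do the work, as an engineer would, in place of code of your own. Each camera call takes 0.05 s, during which the arm holds its last target.

### The job

Turn the pale wooden leg in the carving cradle end for end, so that its ball foot lies towards the cradle's blue-painted end. Swing it round clear of the two steel holdfasts without striking them, and lower it, centred, into both V saddles before letting go. Leave the dark walnut leg where it lies.

Things in the scene. Friction and masses are not known exactly. Their poses are not given: they have to be found in the camera images.
- leg: Pale turned wooden leg, 244 mm long, 0.16 kg, lying in the cradle's saddles, ball away from the blue end. Origin: mid-length, on its axis. x runs along it to the ball foot (44 mm across, centre at x = 100 mm); a square block (44 x 44 mm) fills x = -122 to -92 mm. The round shaft between is 28 mm across; grasp it across its middle, where it balances. Roll about x does not matter.
- cradle_blue (a point): Point 60 mm above the bench over the blue end of the fixed cradle; x along the cradle, outwards, z up. A seated, centred leg has its centre 150 mm from here along -x, same y and z. Cradle: grey board 340 x 150 x 18 mm; dark V saddles (20 mm thick, tops 69 mm above the bench, mouths 57 mm wide) 100 and 200 mm from here along -x, with 80 mm of free room for fingers between them.
- holdfasts: Two fixed dark steel hooks clamping the board, as one thing. Origin on the bench under the middle of the saddles (to 12 mm off along x), axes as the cradle's. Upright 16 mm bars at x 75, y 105 mm and x -75, y -105 mm, tops 115 mm above the bench; each arm comes down inwards to a foot on the board at y 66 (-66) mm, reaching in to 56 mm. A leg swung round low hits them.
- walnut_center (a point): Bystander: a dark walnut leg of the same shape and size, lying on the bench to the left or right of the cradle. The point is its centre, 22 mm above the bench; x along it towards its ball foot.
There are look-alikes about, which are no part of the job. Of the things that look like the leg, the largest one is meant.

How it is judged:
On the way:
1. the leg, reversed, is brought down into the saddles still held by the gripper (x of cradle_blue in the frame of leg above 0.1 m and x of leg in the frame of cradle_blue between -0.165 and -0.135 m and z of leg in the frame of cradle_blue below 0.012 m and contact force between the fingers and leg above 1 N), for 0.05 s.
At the end, for the whole second after the job is handed in: The pale leg lies at rest and released in both saddles with its ball foot towards the blue end: its centre within 15 mm of the middle of the saddles along the cradle, within 10 mm across and 6 mm in height, its axis within 10 degrees of the cradle's (x of cradle_blue in the frame of leg above 0.1 m and x of leg in the frame of cradle_blue between -0.165 and -0.135 m and y of leg in the frame of cradle_blue between -0.01 and 0.01 m and z of leg in the frame of cradle_blue between -0.006 and 0.006 m and angle between the x axis of leg and the x axis of cradle_blue, either way round below 0.17 rad and linear speed of leg below 0.02 m/s and contact force between the fingers and leg below 0.1 N); the robot touches nothing.
It fails at once if a holdfast is struck (over 3 N), by the leg or the robot (contact force between holdfasts and anything else above 3 N).
It fails at once if the walnut leg is moved more than 30 mm (distance of walnut_center from where it was at the start of the episode above 0.03 m).
It also fails if it takes over 45 s, if anything falls off the work surface, if the arm or the gripper's body presses on something with over 40 N, if the wrist force passes 120 N, or if a joint passes its speed limit or range.

## Working session

There is one attempt and no reset: what is moved stays moved. The work goes in short steps, Python scripts to look and compute and a tool call to move; the robot and the scene stay as the last step left them, time stands still between calls to the robot, and variables do not carry over. Pictures are saved under pics/ and viewed, and the job is handed in when it is done.

Besides the shell and the picture viewer there is one more tool, called as a command line: name --argument value ..., lists and objects as JSON in quotes. apply_moves: Moves the arm, as the interface text tells. Its arguments: {"type":"object","properties":{"commands":{"type":"array","items":{"type":"object","properties":{"linear":{"type":"array","items":{"type":"number"}},"delta_rot":{"type":"array","items":{"type":"number"}},"fingers":{"type":"number"}}}}},"required":["commands"]}

```bash
mkdir -p pics; cat > h.py <<'E'
import numpy as np, cv2
from plant import state, eyes, job_done
from scipy.spatial.transform import Rotation as R
def q2R(q): return R.from_quat([q[1],q[2],q[3],q[0]]).as_matrix()
def cam(n,s=None):
    p=eyes.camera_params(n)
    K=(p['fx'],p['fy'],p['cx'],p['cy'])
    if n=='wrist':
        T=np.eye(4);T[:3,:3]=q2R(s['tool_rot']);T[:3,3]=s['tool_pos'];T=T@np.array(p['T_tool_cam'])
        return K,T[:3,3],T[:3,:3]
    r=np.array(p['rotation'])
    return K,np.array(p['position']),(q2R(r) if r.size==4 else r.reshape(3,3))
def ray(c,uv,z):
    K,o,M=c; d=M@np.array([(uv[0]-K[2])/K[0],(uv[1]-K[3])/K[1],1.]); return o+d*(z-o[2])/d[2]
def proj(c,P):
    K,o,M=c; v=M.T@(np.array(P)-o); return np.array([K[0]*v[0]/v[2]+K[2],K[1]*v[1]/v[2]+K[3]])
def save(n,im): cv2.imwrite('pics/'+n+'.png',im[:,:,::-1])
E
python3 - <<'E'
from h import *
s=state();print(s)
for n in ['scene','side','wrist']:
    s=state();im=eyes.grab_frame(n);save(n+'0',im);np.save(n+'0.npy',im);p=eyes.camera_params(n);print(n,p)
E
```

```text
{'time': 0.0, 'joint_pos': array([ 9.92999590e-01,  5.33617733e-02,  1.61430677e+00,  1.12371569e-05,
        1.47600887e+00, -1.19014285e-01]), 'joint_vel': array([ 0.00012183,  0.00145809,  0.00072643, -0.000203  , -0.00068518,
        0.00100431]), 'joint_efforts': array([ 1.59395226e-03, -3.93659127e+01, -3.70189834e+01,  5.65739276e-05,
        6.71503163e-03, -5.53190986e-07]), 'tool_pos': array([0.27644339, 0.55983579, 0.23005235]), 'tool_rot': array([-3.61124793e-04,  2.27385138e-01,  9.73804350e-01, -9.77842494e-04]), 'contact_force': array([-0.03637887,  1.16548973, -0.19397459]), 'ft_torque': array([ 0.03731332,  0.02929188, -0.00192402]), 'gripper_width': 1.0038997461287882}
scene {'fx': 362.3590731981617, 'fy': 362.3590731981617, 'cx': 257.7725326132419, 'cy': 190.64928819680344, 'position': array([1.09354699, 0.15661544, 0.88462832]), 'rotation': array([-0.20103848,  0.58610982,  0.73996371, -0.26174896])}
side {'fx': 412.0927915142949, 'fy': 412.0927915142949, 'cx': 250.72145486547012, 'cy': 194.7555178126886, 'position': array([ 0.1431383 , -0.71873294,  1.05586348]), 'rotation': array([-0.32123687,  0.92146101, -0.20352433,  0.07933684])}
wrist {'fx': 299.6844297248754, 'fy': 299.6844297248754, 'cx': 258.91242444325, 'cy': 187.08807238408548, 'T_tool_cam': array([[-1.35325909e-03, -9.55075350e-01, -2.96359992e-01,
         7.58453287e-02],
       [ 9.99998966e-01, -1.14836848e-03, -8.65431459e-04,
         6.56727490e-04],
       [ 4.86221778e-04, -2.96360857e-01,  9.55075916e-01,
        -1.42626384e-01],
       [ 0.00000000e+00,  0.00000000e+00,  0.00000000e+00,
         1.00000000e+00]])}
```

View pics/scene0.png

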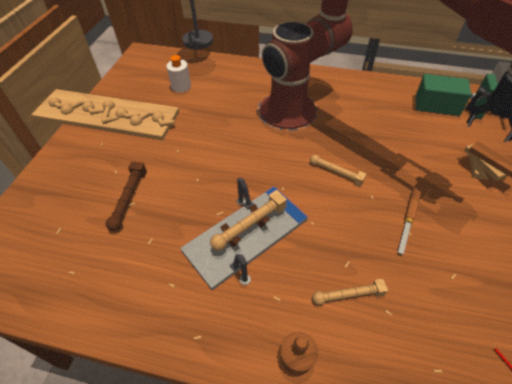

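View pics/side0.png

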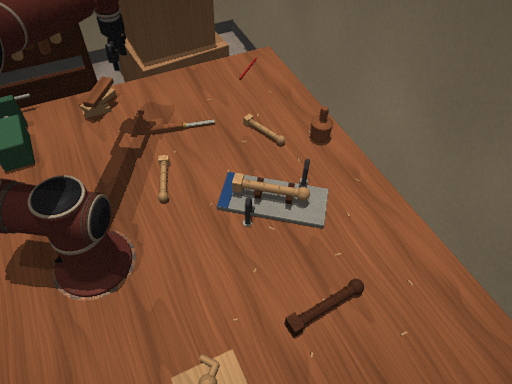

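View pics/wrist0.png

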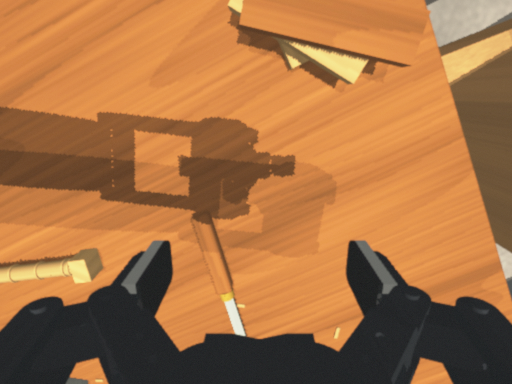

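The scene view shows the pale leg in the grey cradle, with its block at (278,203) by the blue end and its ball at (218,241). The holdfasts are at (242,190) and (242,270), and the walnut leg is well off at (127,197). Next I'll measure the board and the leg in both views.

```bash
python3 - <<'E'
from h import *
a=np.load('scene0.npy')[170:300,170:320];b=np.load('side0.npy')[145:240,205:340]
save('sc_c',cv2.resize(a,None,fx=5,fy=4.6 and 5,interpolation=cv2.INTER_CUBIC)[:600]);save('sd_c',cv2.resize(b,None,fx=5,fy=5,interpolation=cv2.INTER_CUBIC))
for n,(x0,y0,x1,y1) in {'scene':(170,170,320,300),'side':(205,145,340,240)}.items():
    im=np.load(n+'0.npy');c=cam(n)
    hsv=cv2.cvtColor(im,cv2.COLOR_RGB2HSV)
    win=np.zeros(im.shape[:2],np.uint8);win[y0:y1,x0:x1]=1
    H,S,V=[hsv[...,i].astype(int) for i in range(3)]
    grey=((S<70)&(V>80)&(V<220)).astype(np.uint8)*win
    blue=((H>95)&(H<130)&(S>110)).astype(np.uint8)*win
    pale=((H>12)&(H<30)&(S>60)&(V>130)).astype(np.uint8)*win
    for nm,m in (('grey',grey),('blue',blue),('pale',pale)):
        k,l,st,ce=cv2.connectedComponentsWithStats(m); i=1+np.argmax(st[1:,4]);mm=(l==i)
        print(n,nm,st[i],ce[i].round(1))
        if nm!='pale':
            np.save(f'{n}_{nm}.npy',mm)
    board=((grey|blue)>0).astype(np.uint8)
    pts=np.argwhere(np.load(f'{n}_grey.npy')|np.load(f'{n}_blue.npy'))[:,::-1]
    W=np.array([ray(c,p,0.018)[:2] for p in pts]).astype(np.float32)
    r=cv2.minAreaRect(W*1000);print(n,'board',r)
    B=np.argwhere(np.load(f'{n}_blue.npy'))[:,::-1];print('blue c',np.mean([ray(c,p,0.018)[:2] for p in B],0))
    P=np.argwhere(pale)[:,::-1];k,l,st,ce=cv2.connectedComponentsWithStats(pale);i=1+np.argmax(st[1:,4])
    P=np.argwhere(l==i)[:,::-1]
    W=np.array([ray(c,p,0.06)[:2] for p in P]).astype(np.float32);print(n,'leg',cv2.minAreaRect(W*1000))
E
```

```text
scene grey [ 181  205  126   84 3497] [235.7 245.1]
scene blue [285 201  21  21 196] [294.5 211.9]
scene pale [210 190  76  58 945] [246.9 220.2]
scene board ((576.215576171875, -9.57867431640625), (153.25062561035156, 340.2376403808594), 52.8717155456543)
blue c [0.47691934 0.11112429]
scene leg ((557.5303955078125, -6.65423583984375), (46.865570068359375, 254.99476623535156), 54.68218994140625)
side grey [ 251  185   77   41 1481] [297.1 207.9]
side blue [218 173  16  35 294] [226.3 191.4]
side pale [232 173  78  23 511] [269.2 185.2]
side board ((573.6619873046875, -14.681884765625), (151.5695343017578, 335.8426818847656), 52.70673370361328)
blue c [0.44560953 0.07117845]
side leg ((572.5062255859375, 8.407905578613281), (44.830772399902344, 244.15243530273438), 51.752838134765625)
```

View pics/sc_c.png

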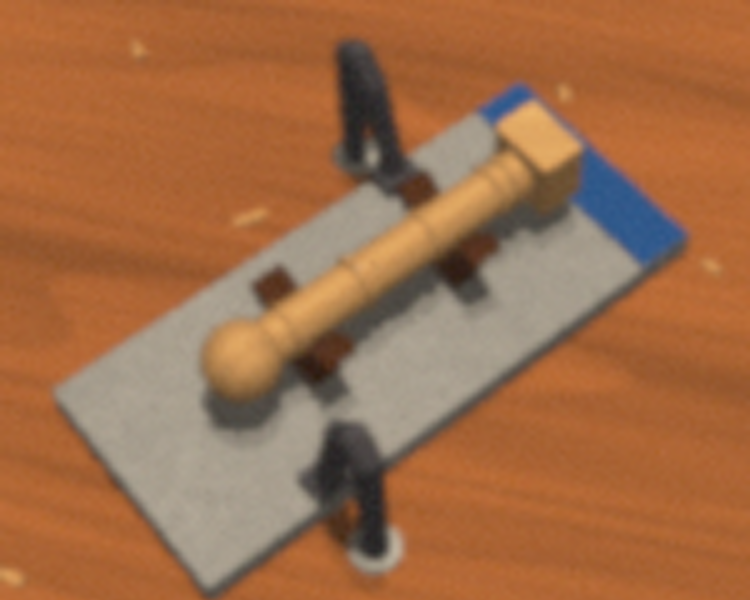

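View pics/sd_c.png

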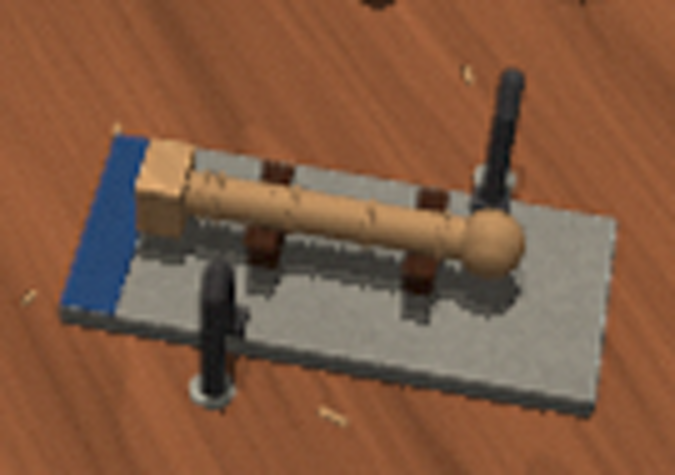

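```bash
python3 - <<'E'
from h import *
def m(n,off,pts,z):
    c=cam(n); return np.array([ray(c,(np.array(p)+.0)/5+off-0.4+0*1,z)[:2] for p in pts])
sc=lambda p,z:m('scene',np.array([170,170]),p,z)
sd=lambda p,z:m('side',np.array([205,145]),p,z)
for nm,f,cor,sad in (('scene',sc,[(522,85),(687,237),(213,588),(57,393)],[(418,188),(480,245),(272,285),(335,352)]),
  ('side',sd,[(115,135),(62,310),(592,405),(614,218)],[(278,172),(265,245),(432,198),(418,275)])):
    C=f(cor,.018);print(nm,'corners',C.round(4).tolist(),'centre',C.mean(0))
    e=(C[0]+C[1]-C[2]-C[3])/2;print('len',np.linalg.norm(e),'wid',np.linalg.norm(C[0]-C[1]),np.linalg.norm(C[2]-C[3]),'yaw',np.degrees(np.arctan2(e[1],e[0])),'blue edge',(C[0]+C[1])/2)
    S=f(sad,.069);print('saddle mids',(S[0]+S[1])/2,(S[2]+S[3])/2,S.mean(0))
# ball and block
c=cam('scene');print('ball sc',m('scene',np.array([170,170]),[(242,362)],.06),'side',m('side',np.array([205,145]),[(491,243)],.06))
# block top face centre z=.082
print('block sc',sc([(540,140)],.082),'side',sd([(168,165)],.082))
E
```

```text
scene corners [[0.3971, 0.0336], [0.4865, 0.1495], [0.753, -0.0513], [0.6656, -0.1685]] centre [ 0.57557344 -0.00917614]
len 0.334859555443241 wid 0.14641265086800337 0.14628195414082468 yaw 143.01498609034772 blue edge [0.44183172 0.09155063]
saddle mids [0.53805334 0.02062508] [ 0.61904396 -0.03905161] [ 0.57854865 -0.00921326]
side corners [[0.4828, 0.1478], [0.3943, 0.0259], [0.6606, -0.1756], [0.7517, -0.0544]] centre [ 0.57235045 -0.01404191]
len 0.3351916392886075 wid 0.15069543383973755 0.1515845343465967 yaw 142.97283238034015 blue edge [0.43855032 0.08688323]
saddle mids [0.53094047 0.00881861] [ 0.60749249 -0.05074006] [ 0.56921648 -0.02096072]
ball sc [[ 0.64693584 -0.06488989]] side [[ 0.64639295 -0.06668324]]
block sc [[0.48503082 0.06054191]] side [[0.48212329 0.05758904]]
```

```bash
cat >> h.py <<'E'
def to(p,yaw,s=None):
    "tool-frame shift(mm) and rotvec(deg) to pose p, tool down with tool x at yaw deg"
    s=s or state(); M=q2R(s['tool_rot']); y=np.radians(yaw)
    T=np.array([[np.cos(y),np.sin(y),0],[np.sin(y),-np.cos(y),0],[0,0,-1]])
    print('lin mm',(1000*M.T@(np.array(p)-s['tool_pos'])).round(1),'rot deg',np.degrees(R.from_matrix(M.T@T).as_rotvec()).round(2),'yaw now',np.degrees(np.arctan2(M[1,0],M[0,0])).round(2),'pos',s['tool_pos'].round(4),'t',round(s['time'],2))
E
python3 -c "
from h import *
to([.57,-.01,.28],143)"
```

```text
lin mm [-515.5 -381.1  -49.2] rot deg [-0.09 -0.   10.71] yaw now 153.71 pos [0.2765 0.56   0.2303] t 0.15
```

apply_moves --commands '[{"linear": [-10,-7,-10],"delta_rot": [0,0,0],"fingers": 0},{"linear": [-35,-26,-20],"delta_rot": [0,0,1],"fingers": 0},{"linear": [-70,-52,-30],"delta_rot": [0,0,2],"fingers": 0},{"linear": [-107,-79,-40],"delta_rot": [0,0,3],"fingers": 0},{"linear": [-144,-106,-49],"delta_rot": [0,0,4],"fingers": 0},{"linear": [-181,-134,-49],"delta_rot": [0,0,5],"fingers": 0},{"linear": [-218,-161,-49],"delta_rot": [0,0,6],"fingers": 0},{"linear": [-255,-188,-49],"delta_rot": [0,0,7],"fingers": 0}]'

```text
time: 0.95
tool_pos: [0.4497, 0.2256, 0.3553]
tool_rot: [0.0, 0.287, 0.958, 0.0]
contact_force: [-0.6, 0.3, -0.1]
gripper_width: 0.998
```

```bash
python3 -c "
from h import *
to([.57,-.01,.28],143);print(state()['joint_pos'])"
```

```text
lin mm [-229.9 -130.8   75.3] rot deg [0.04 0.02 3.69] yaw now 146.69 pos [0.4497 0.2256 0.3553] t 0.95
[ 3.16892148e-01 -2.84901175e-01  1.72015093e+00  4.13644616e-05
  1.70560345e+00 -6.72496778e-01]
```

apply_moves --commands '[{"linear": [0,0,0],"delta_rot": [0,0,0],"fingers": 0},{"linear": [0,0,0],"delta_rot": [0,0,0],"fingers": 0},{"linear": [0,0,0],"delta_rot": [0,0,0],"fingers": 0},{"linear": [0,0,0],"delta_rot": [0,0,0],"fingers": 0},{"linear": [0,0,0],"delta_rot": [0,0,0],"fingers": 0},{"linear": [0,0,0],"delta_rot": [0,0,0],"fingers": 0},{"linear": [0,0,0],"delta_rot": [0,0,0],"fingers": 0},{"linear": [0,0,0],"delta_rot": [0,0,0],"fingers": 0}]'

```text
time: 1.75
tool_pos: [0.4491, 0.2277, 0.3548]
tool_rot: [0.0, 0.286, 0.958, -0.0]
contact_force: [0.1, -0.0, 1.2]
gripper_width: 0.998
```

```bash
python3 -c "
from h import *
to([.57,-.01,.28],143);print(state()['joint_pos'])"
```

```text
lin mm [-231.4 -132.5   74.8] rot deg [0.   0.   3.75] yaw now 146.75 pos [0.4491 0.2277 0.3548] t 1.75
[ 3.21270053e-01 -2.83242923e-01  1.71961248e+00 -7.84848248e-06
  1.70521695e+00 -6.69151575e-01]
```

The arm ended 18% farther in xy than commanded, and much too high. I'll test the shift scale with small moves before going on.

apply_moves --commands '[{"linear": [0,0,10],"delta_rot": [0,0,0],"fingers": 0},{"linear": [0,0,20],"delta_rot": [0,0,0],"fingers": 0},{"linear": [0,0,20],"delta_rot": [0,0,0],"fingers": 0},{"linear": [0,0,20],"delta_rot": [0,0,0],"fingers": 0},{"linear": [0,0,20],"delta_rot": [0,0,0],"fingers": 0},{"linear": [0,0,20],"delta_rot": [0,0,0],"fingers": 0},{"linear": [0,0,20],"delta_rot": [0,0,0],"fingers": 0},{"linear": [0,0,0.02],"delta_rot": [0,0,0],"fingers": 0}]'

```text
time: 2.55
tool_pos: [0.4323, 0.2215, 0.0293]
tool_rot: [-0.022, 0.287, 0.958, -0.015]
contact_force: [-2.5, -0.3, -2.3]
gripper_width: 1.002
```

I made a units mistake: shifts are in metres and I had been writing millimetres. The rate limit capped those moves. I'll check the state and look for any contact before moving again.

```bash
python3 - <<'E'
from h import *
s=state();to([.57,-.01,.28],143,s);print(s)
im=eyes.grab_frame('scene');save('scene1',im)
im=eyes.grab_frame('side');save('side1',im)
E
```

```text
lin mm [-234.  -128.4 -253.4] rot deg [-2.44 -1.8   3.69] yaw now 146.65 pos [0.4323 0.2215 0.0293] t 2.55
{'time': 2.55, 'joint_pos': array([ 3.20237697e-01, -2.24789965e-02,  2.05210590e+00, -9.45358147e-05,
        1.16492954e+00, -6.69163997e-01]), 'joint_vel': array([ 0.00603804, -1.12383126, -0.27829626,  0.00337671,  1.13140593,
       -0.00119009]), 'joint_efforts': array([-7.54703768e-01, -2.82033455e+01, -4.26993334e+01,  2.53563345e-02,
       -2.39762083e+00, -3.99302138e-06]), 'tool_pos': array([0.43229695, 0.22152144, 0.02925768]), 'tool_rot': array([-0.02166449,  0.28650088,  0.957714  , -0.01522429]), 'contact_force': array([-2.53288837, -0.25158125, -2.28242977]), 'ft_torque': array([-0.01107657,  0.09217754,  0.02129414]), 'gripper_width': 1.0023344247814006}
```

View pics/scene1.png

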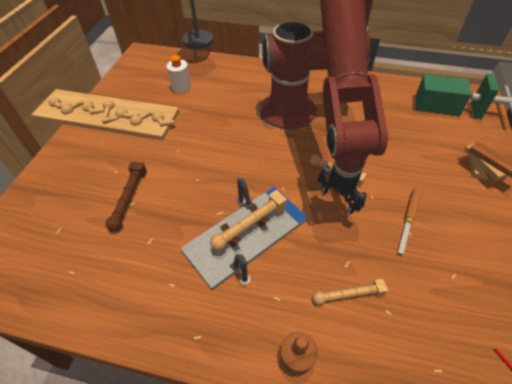

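View pics/side1.png

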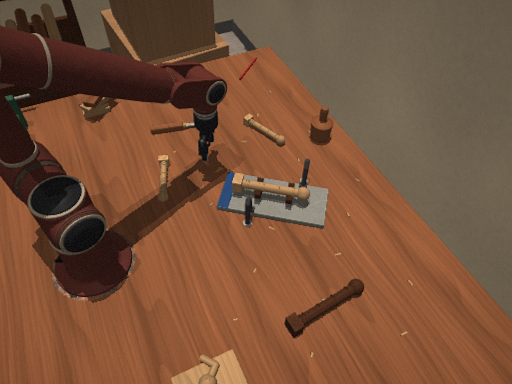

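Both views show the cradle, the leg and the look-alikes where they were, so nothing was touched. From here I'll write the shifts in metres and rise first.

apply_moves --commands '[{"linear": [0,0,-0.03],"delta_rot": [0,0,0],"fingers": 0},{"linear": [0,0,-0.07],"delta_rot": [0,0,0],"fingers": 0},{"linear": [0,0,-0.11],"delta_rot": [0,0,0],"fingers": 0},{"linear": [0,0,-0.15],"delta_rot": [0,0,0],"fingers": 0},{"linear": [0,0,-0.19],"delta_rot": [0,0,0],"fingers": 0},{"linear": [0,0,-0.21],"delta_rot": [0,0,0],"fingers": 0},{"linear": [0,0,-0.21],"delta_rot": [0,0,0],"fingers": 0},{"linear": [0,0,-0.21],"delta_rot": [0,0,0],"fingers": 0}]'

```text
time: 3.45
tool_pos: [0.4493, 0.2274, 0.2652]
tool_rot: [0.001, 0.286, 0.958, 0.0]
contact_force: [-0.3, -0.5, -0.2]
gripper_width: 0.999
```

```bash
python3 -c "
from h import *
to([.57,-.01,.28],143)"
```

```text
lin mm [-231.2 -132.2  -14.7] rot deg [0.07 0.05 3.71] yaw now 146.71 pos [0.4493 0.2274 0.2652] t 3.45
```

apply_moves --commands '[{"linear": [-0.02,-0.012,-0.01],"delta_rot": [0,0,0.5],"fingers": 0},{"linear": [-0.06,-0.034,-0.015],"delta_rot": [0,0,1],"fingers": 0},{"linear": [-0.1,-0.057,-0.015],"delta_rot": [0,0,1.7],"fingers": 0},{"linear": [-0.14,-0.08,-0.015],"delta_rot": [0,0,2.4],"fingers": 0},{"linear": [-0.18,-0.103,-0.015],"delta_rot": [0,0,3],"fingers": 0},{"linear": [-0.215,-0.123,-0.015],"delta_rot": [0,0,3.7],"fingers": 0},{"linear": [-0.231,-0.132,-0.015],"delta_rot": [0,0,3.7],"fingers": 0},{"linear": [-0.231,-0.132,-0.015],"delta_rot": [0,0,3.7],"fingers": 0}]'

```text
time: 4.25
tool_pos: [0.5697, -0.0114, 0.2774]
tool_rot: [-0.002, 0.319, 0.948, -0.0]
contact_force: [0.3, 0.6, -0.5]
gripper_width: 1.0
```

```bash
python3 - <<'E'
from h import *
s=state();im=eyes.grab_frame('wrist');np.savez('w1.npz',im=im,p=s['tool_pos'],q=s['tool_rot']);save('w1',im)
to([.57,-.01,.28],143,s);print(s['joint_pos'],s['joint_vel'].round(3))
E
```

```text
lin mm [ 0.6  1.3 -2.6] rot deg [-0.1  -0.19 -0.15] yaw now 142.85 pos [ 0.5697 -0.0114  0.2774] t 4.25
[-1.50582705e-01 -9.92983306e-02  1.68599142e+00 -9.91729884e-06
  1.55871675e+00 -1.07292537e+00] [ 0.047 -0.031  0.015  0.022  0.018  0.018]
```

View pics/w1.png

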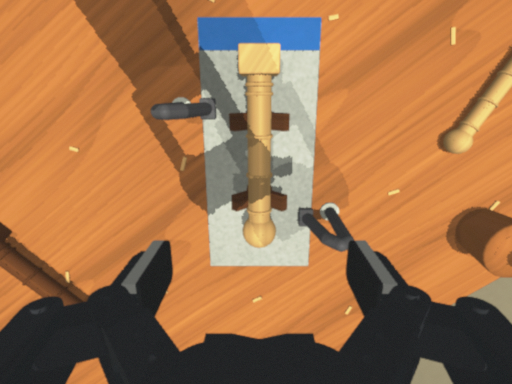

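The wrist view looks straight along the cradle: blue end at the top (199–322, 17–50), block at (259,58), ball at (260,231), saddles at rows 121 and 200. I'll enlarge it and measure.

```bash
python3 - <<'E'
from h import *
im=np.load('w1.npz')['im'][5:155,180:340];save('wz1',cv2.resize(im,None,fx=4,fy=4,interpolation=cv2.INTER_NEAREST))
im=np.load('w1.npz')['im'][130:280,180:340];save('wz2',cv2.resize(im,None,fx=4,fy=4,interpolation=cv2.INTER_NEAREST))
E
```

```text
(no output)
```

View pics/wz1.png

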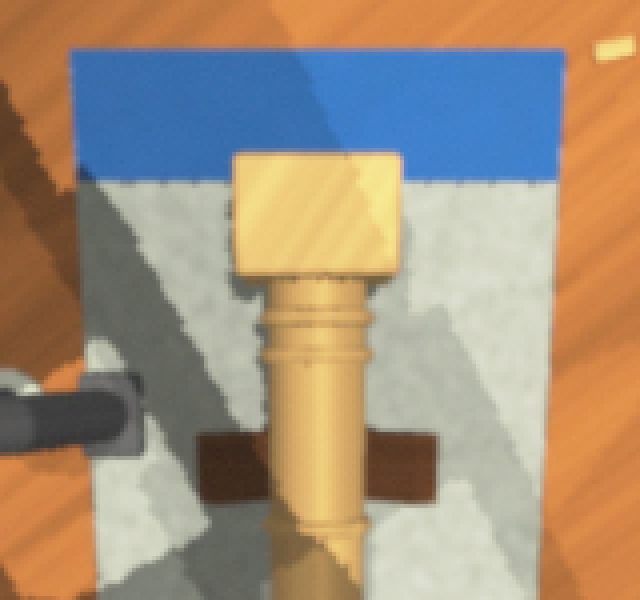

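View pics/wz2.png

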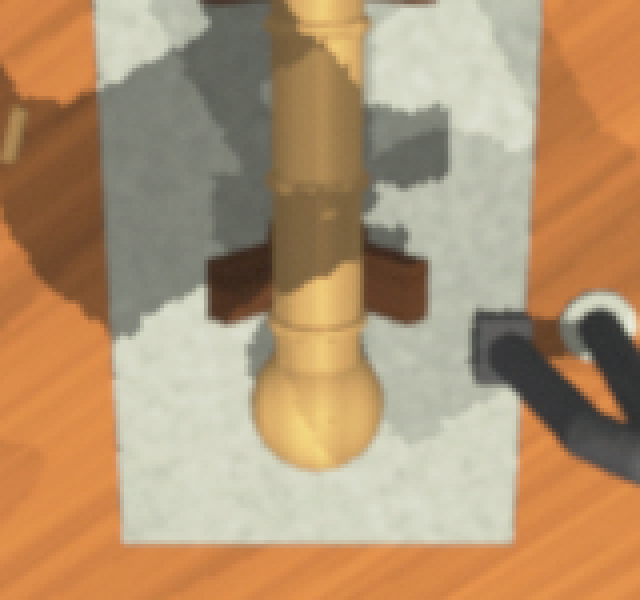

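```bash
python3 - <<'E'
from h import *
d=np.load('w1.npz');s={'tool_pos':d['p'],'tool_rot':d['q']};c=cam('wrist',s)
A=lambda x,y:(x/4+180-.5,y/4+5-.5);B=lambda x,y:(x/4+180-.5,y/4+130-.5)
O=np.array([.574,-.0115]);u=np.array([np.cos(np.radians(143)),np.sin(np.radians(143))]);v=np.array([-u[1],u[0]])
def f(n,p,z):
    w=ray(c,p,z)[:2];print(n,w.round(4),'along',round((w-O)@u*1000,1),'across',round((w-O)@v*1000,1))
for n,p in (('c1',A(70,49)),('c2',A(565,49)),('c3',B(515,543)),('c4',B(122,543))): f(n,p,.018)
for n,p in (('s1 near',A(197,433)),('s1',A(437,433)),('s1 far',A(197,503)),('s1',A(437,503)),('s2 far',B(209,323)),('s2',B(429,323)),('s2n',B(209,262))): f(n,p,.069)
for n,p in (('blk',A(233,153)),('blk',A(401,153)),('blk',A(236,275)),('blk',A(401,275))): f(n,p,.082)
f('ball',B(318,408),.06)
for n,p in (('sh1',A(317,400)),('sh2',B(317,150)),('sh3',B(318,290))): f(n,p,.067)
E
```

```text
c1 [0.3933 0.0294] along 169.0 across 76.0
c2 [0.4829 0.1472] along 168.3 across -71.9
c3 [ 0.7526 -0.056 ] along -169.4 across -71.9
c4 [ 0.662  -0.1755] along -169.0 across 78.0
s1 near [ 0.504  -0.0047] along 60.0 across 36.7
s1 [0.5454 0.0497] along 59.7 across -31.7
s1 far [ 0.5194 -0.0171] along 40.2 across 37.3
s1 [0.5614 0.0383] along 40.0 across -32.2
s2 far [ 0.599  -0.0765] along -59.1 across 36.9
s2 [ 0.6407 -0.0215] along -59.3 across -32.2
s2n [ 0.5832 -0.0639] along -38.9 across 36.3
blk [0.4554 0.0481] along 130.6 across 23.8
blk [0.4815 0.0825] along 130.4 across -19.4
blk [0.4789 0.0305] along 101.2 across 23.7
blk [0.5053 0.0652] along 101.0 across -19.9
ball [ 0.6464 -0.0696] along -92.7 across 2.8
sh1 [0.5175 0.028 ] along 68.8 across 2.5
sh2 [ 0.5755 -0.0161] along -4.0 across 2.8
sh3 [ 0.6115 -0.0431] along -48.9 across 2.6
```

The wrist measurements agree with each other:
- **Board:** 338 x 149 mm, against 340 x 150 given.
- **Saddles:** at about ±50 mm, with their middle at about (0.5725, -0.0134).
- **Leg:** sits about 8 mm towards the blue end, so I'll grasp at (0.566, -0.0087).

```bash
python3 -c "
from h import *
to([.5661,-.0087,.04],143)"
```

```text
lin mm [  2.6  -0.7 237.9] rot deg [-0.06 -0.19 -0.06] yaw now 142.94 pos [ 0.5693 -0.01    0.2779] t 4.3
```

apply_moves --commands '[{"linear": [0.001,-0.001,0.02],"delta_rot": [0,0,0],"fingers": 0},{"linear": [0.0035,-0.001,0.05],"delta_rot": [0,0,0],"fingers": 0},{"linear": [0.0035,-0.001,0.08],"delta_rot": [0,0,0],"fingers": 0},{"linear": [0.0035,-0.001,0.11],"delta_rot": [0,0,0],"fingers": 0},{"linear": [0.0035,-0.001,0.135],"delta_rot": [0,0,0],"fingers": 0},{"linear": [0.0035,-0.001,0.14],"delta_rot": [0,0,0],"fingers": 0},{"linear": [0.0035,-0.001,0.14],"delta_rot": [0,0,0],"fingers": 0},{"linear": [0.0035,-0.001,0.14],"delta_rot": [0,0,0],"fingers": 0}]'

```text
time: 5.1
tool_pos: [0.5673, -0.0078, 0.1415]
tool_rot: [0.001, 0.317, 0.949, 0.0]
contact_force: [-0.8, -0.1, 0.1]
gripper_width: 1.004
```

```bash
python3 -c "
from h import *
s=state();im=eyes.grab_frame('wrist');save('w2',im)
to([.5661,-.0087,.04],143,s)"
```

```text
lin mm [  0.6  -1.6 101.5] rot deg [0.07 0.11 0.07] yaw now 143.07 pos [ 0.5673 -0.0078  0.1415] t 5.1
```

View pics/w2.png

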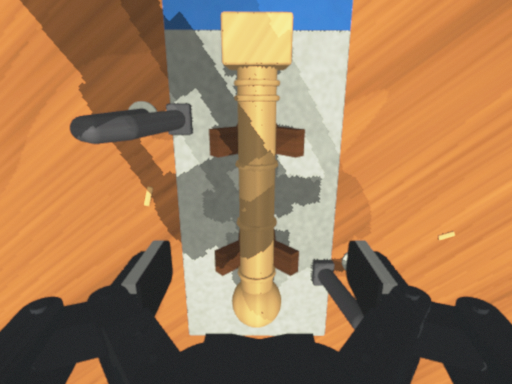

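The leg lies midway between the open fingers (column 257 against 260), and both holdfasts are clear of them. Now I'll descend and grip.

apply_moves --commands '[{"linear": [0.0005,-0.001,0.02],"delta_rot": [0,0,0],"fingers": 0},{"linear": [0.0005,-0.0015,0.045],"delta_rot": [0,0,0],"fingers": 0},{"linear": [0.0005,-0.0015,0.07],"delta_rot": [0,0,0],"fingers": 0},{"linear": [0.0005,-0.0015,0.09],"delta_rot": [0,0,0],"fingers": 0},{"linear": [0.0005,-0.0015,0.1],"delta_rot": [0,0,0],"fingers": 0},{"linear": [0.0005,-0.0015,0.1],"delta_rot": [0,0,0],"fingers": 0},{"linear": [0.0005,-0.0015,0.1],"delta_rot": [0,0,0],"fingers": 60},{"linear": [0.0005,-0.0015,0.1],"delta_rot": [0,0,0],"fingers": 120}]'

```text
time: 5.95
tool_pos: [0.5667, -0.0095, 0.0417]
tool_rot: [0.002, 0.317, 0.948, 0.0]
contact_force: [-0.2, -0.6, 0.1]
gripper_width: 0.69
```

apply_moves --commands '[{"linear": [0,0,0],"delta_rot": [0,0,0],"fingers": 180},{"linear": [0,0,0],"delta_rot": [0,0,0],"fingers": 255},{"linear": [0,0,0],"delta_rot": [0,0,0],"fingers": 255},{"linear": [0,0,0],"delta_rot": [0,0,0],"fingers": 255},{"linear": [0,0,0],"delta_rot": [0,0,0],"fingers": 255},{"linear": [0,0,0],"delta_rot": [0,0,0],"fingers": 255},{"linear": [0,0,0],"delta_rot": [0,0,0],"fingers": 255},{"linear": [0,0,0],"delta_rot": [0,0,0],"fingers": 255}]'

```text
time: 6.75
tool_pos: [0.5661, -0.0092, 0.041]
tool_rot: [0.001, 0.317, 0.948, 0.0]
contact_force: [0.4, 1.4, 6.8]
gripper_width: 0.311
```

```bash
python3 -c "
from h import *
s=state();im=eyes.grab_frame('wrist');save('w3',im)
to([.5661,-.0087,.19],143,s);print(s['gripper_width'],s['contact_force'])"
```

```text
lin mm [ 1.00e-01  6.00e-01 -1.49e+02] rot deg [0.07 0.08 0.01] yaw now 143.01 pos [ 0.5661 -0.0092  0.041 ] t 6.75
0.31093613731911346 [0.37672972 1.35405735 6.79572215]
```

View pics/w3.png

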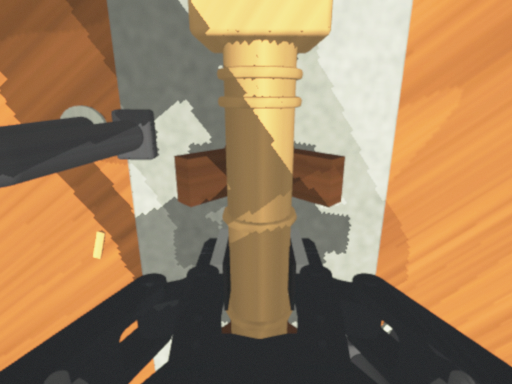

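The opening of 0.31 x 85 mm, about 26 mm, fits the 28 mm shaft, so the leg is gripped. Lifting it straight up.

apply_moves --commands '[{"linear": [0,0,-0.01],"delta_rot": [0,0,0],"fingers": 255},{"linear": [0,0,-0.03],"delta_rot": [0,0,0],"fingers": 255},{"linear": [0,0,-0.06],"delta_rot": [0,0,0],"fingers": 255},{"linear": [0,0,-0.09],"delta_rot": [0,0,0],"fingers": 255},{"linear": [0,0,-0.12],"delta_rot": [0,0,0],"fingers": 255},{"linear": [0,0,-0.145],"delta_rot": [0,0,0],"fingers": 255},{"linear": [0,0,-0.155],"delta_rot": [0,0,0],"fingers": 255},{"linear": [0,0,-0.155],"delta_rot": [0,0,0],"fingers": 255}]'

```text
time: 7.6
tool_pos: [0.5658, -0.0095, 0.1962]
tool_rot: [0.001, 0.317, 0.948, 0.0]
contact_force: [0.6, -0.0, -1.3]
gripper_width: 0.306
```

```bash
python3 -c "
from h import *
s=state();im=eyes.grab_frame('side');save('s4',im)
to([.5661,-.0087,.19],143,s);print(s['gripper_width'],s['contact_force'])"
```

```text
lin mm [0.3 0.8 6.2] rot deg [0.06 0.13 0.01] yaw now 143.01 pos [ 0.5658 -0.0095  0.1962] t 7.6
0.3056068970875881 [ 0.56677557 -0.02879133 -1.27398848]
```

View pics/s4.png

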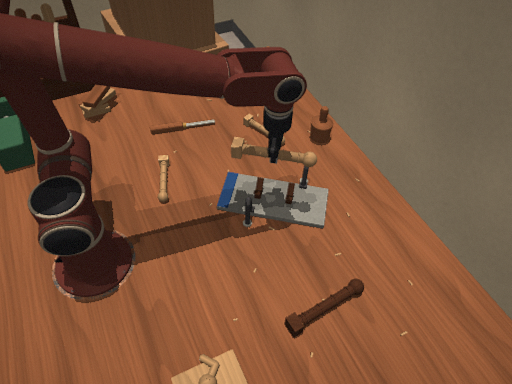

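The leg is clear and level (block at (237,148), ball at (310,159)), with its underside about 75 mm above the holdfast tops. Now the 180° swing, with joint 6 going from -1.07 to about 2.07.

apply_moves --commands '[{"linear": [0,0,0],"delta_rot": [0,0,4],"fingers": 255},{"linear": [0,0,0],"delta_rot": [0,0,12],"fingers": 255},{"linear": [0,0,0],"delta_rot": [0,0,20],"fingers": 255},{"linear": [0,0,0],"delta_rot": [0,0,28],"fingers": 255},{"linear": [0,0,0],"delta_rot": [0,0,36],"fingers": 255},{"linear": [0,0,0],"delta_rot": [0,0,44],"fingers": 255},{"linear": [0,0,0],"delta_rot": [0,0,52],"fingers": 255},{"linear": [0,0,0],"delta_rot": [0,0,60],"fingers": 255}]'

```text
time: 8.45
tool_pos: [0.5637, -0.0092, 0.1916]
tool_rot: [-0.002, 0.751, 0.661, -0.002]
contact_force: [-0.1, 0.0, -1.2]
gripper_width: 0.311
```

apply_moves --commands '[{"linear": [0,0,0],"delta_rot": [0,0,7.5],"fingers": 255},{"linear": [0,0,0],"delta_rot": [0,0,15],"fingers": 255},{"linear": [0,0,0],"delta_rot": [0,0,22.5],"fingers": 255},{"linear": [0,0,0],"delta_rot": [0,0,30],"fingers": 255},{"linear": [0,0,0],"delta_rot": [0,0,37.5],"fingers": 255},{"linear": [0,0,0],"delta_rot": [0,0,45],"fingers": 255},{"linear": [0,0,0],"delta_rot": [0,0,52.5],"fingers": 255},{"linear": [0,0,0],"delta_rot": [0,0,60],"fingers": 255}]'

```text
time: 9.25
tool_pos: [0.5636, -0.0092, 0.1916]
tool_rot: [-0.001, 0.98, 0.197, -0.002]
contact_force: [-0.8, -0.7, -1.6]
gripper_width: 0.308
```

```bash
python3 -c "
from h import *
s=state();
to([.5725,-.0134,.196],-37,s);print(s['gripper_width'],s['contact_force'],s['joint_pos'])"
```

```text
lin mm [ 6.5  7.3 -4.5] rot deg [ 0.    0.32 59.7 ] yaw now 22.7 pos [ 0.5636 -0.0092  0.1916] t 9.25
0.3084146412137454 [-0.75616244 -0.69121332 -1.5588456 ] [-1.48203731e-01 -6.17094093e-02  1.79399231e+00 -1.73590349e-04
  1.41456026e+00  1.02641285e+00]
```

apply_moves --commands '[{"linear": [0.001,0.001,0],"delta_rot": [0,0,8],"fingers": 255},{"linear": [0.003,0.003,0],"delta_rot": [0,0,16],"fingers": 255},{"linear": [0.005,0.005,0],"delta_rot": [0,0,24],"fingers": 255},{"linear": [0.0065,0.007,0],"delta_rot": [0,0,32],"fingers": 255},{"linear": [0.0065,0.007,0],"delta_rot": [0,0,40],"fingers": 255},{"linear": [0.0065,0.007,0],"delta_rot": [0,0,48],"fingers": 255},{"linear": [0.0065,0.007,0],"delta_rot": [0,0,55],"fingers": 255},{"linear": [0.0065,0.007,0],"delta_rot": [0,0,60],"fingers": 255}]'

```text
time: 10.05
tool_pos: [0.5724, -0.0131, 0.1915]
tool_rot: [0.001, 0.948, -0.319, -0.003]
contact_force: [0.6, -0.8, -1.6]
gripper_width: 0.312
```

apply_moves --commands '[{"linear": [0,0,0],"delta_rot": [0,0,0],"fingers": 255},{"linear": [0,0,0],"delta_rot": [0,0,0],"fingers": 255},{"linear": [0,0,0],"delta_rot": [0,0,0],"fingers": 255},{"linear": [0,0,0],"delta_rot": [0,0,0],"fingers": 255},{"linear": [0,0,0],"delta_rot": [0,0,0],"fingers": 255},{"linear": [0,0,0],"delta_rot": [0,0,0],"fingers": 255},{"linear": [0,0,0],"delta_rot": [0,0,0],"fingers": 255},{"linear": [0,0,0],"delta_rot": [0,0,0],"fingers": 255}]'

```text
time: 10.85
tool_pos: [0.574, -0.0132, 0.1949]
tool_rot: [-0.0, 0.948, -0.317, 0.0]
contact_force: [0.2, 0.1, -1.8]
gripper_width: 0.309
```

```bash
python3 - <<'E'
from h import *
s=state();im=eyes.grab_frame('wrist');save('w5',im);np.savez('w5.npz',im=im,p=s['tool_pos'],q=s['tool_rot'])
to([.5725,-.0134,.196],-37,s);print(s['gripper_width'],s['contact_force'],s['joint_pos'])
im=eyes.grab_frame('side');np.save('s5.npy',im);save('s5',cv2.resize(im[100:250,180:380],None,fx=4,fy=4,interpolation=cv2.INTER_CUBIC))
im=eyes.grab_frame('scene');np.save('c5.npy',im);save('c5',cv2.resize(im[130:280,150:350],None,fx=4,fy=4,interpolation=cv2.INTER_CUBIC))
E
```

```text
lin mm [-1.1  1.  -1.1] rot deg [-0.   -0.01  0.02] yaw now -36.98 pos [ 0.574  -0.0132  0.1949] t 10.85
0.3091647923311336 [ 0.19226723  0.14872394 -1.79577081] [-1.52662152e-01 -4.28035810e-02  1.77012791e+00 -1.75282797e-05
  1.41411393e+00  2.06362120e+00]
```

View pics/w5.png

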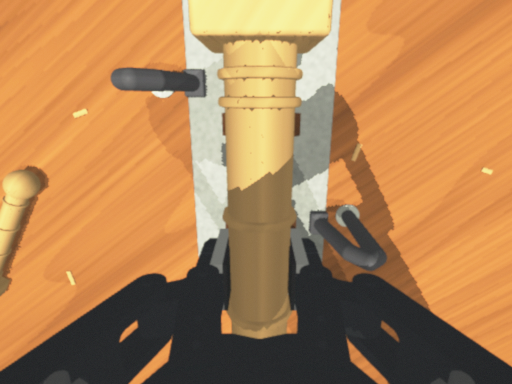

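View pics/s5.png

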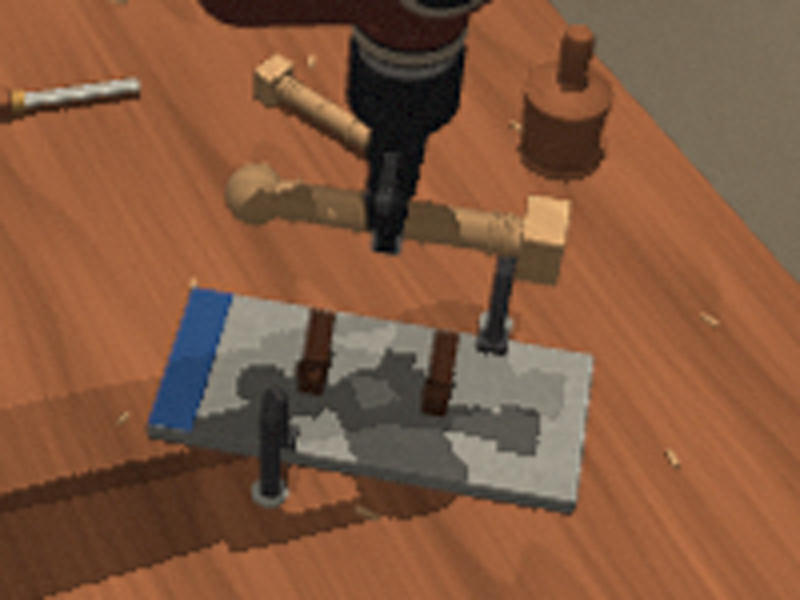

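View pics/c5.png

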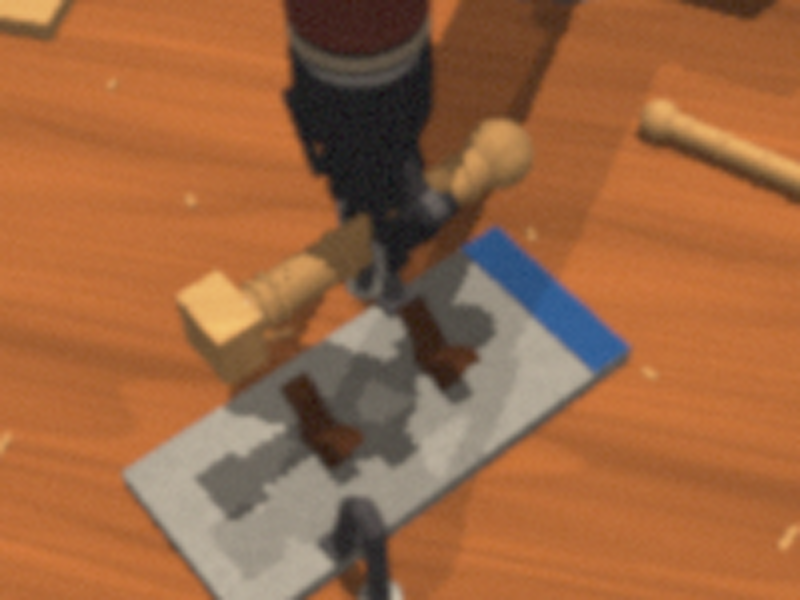

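The ball end is now towards blue and the leg is level above the holdfasts. I'll check the across and along offsets from this reversed view before lowering.

```bash
python3 - <<'E'
from h import *
d=np.load('w5.npz');s={'tool_pos':d['p'],'tool_rot':d['q']};c=cam('wrist',s)
save('wz5',cv2.resize(d['im'][60:220,170:350],None,fx=3.7,fy=3.7,interpolation=cv2.INTER_NEAREST))
O=np.array([.5725,-.0134]);u=np.array([np.cos(np.radians(143)),np.sin(np.radians(143))]);v=np.array([-u[1],u[0]])
def f(n,w): print(n,np.round(w,4),'along',round((w[:2]-O)@u*1000,1),'across',round((w[:2]-O)@v*1000,1))
im=cv2.cvtColor(d['im'],cv2.COLOR_RGB2HSV)
for r in (60,180):
    S=im[r,:,1].astype(int); g=np.where(np.abs(np.diff(S))>60)[0];print(r,g)
f('tcp',s['tool_pos'])
def tri(a,b):
    L=[]
    A=np.zeros((3,3));B=np.zeros(3)
    for n,uv in (('scene',a),('side',b)):
        K,o,M=cam(n);q=M@np.array([(uv[0]-K[2])/K[0],(uv[1]-K[3])/K[1],1.]);q/=np.linalg.norm(q);P=np.eye(3)-np.outer(q,q);A+=P;B+=P@o
    return np.linalg.solve(A,B)
f('ball',tri(np.array([502,153])/4+[150,130]-.4,np.array([250,193])/4+[180,100]-.4))
E
```

```text
60 [185 336]
180 [192 327]
tcp [ 0.574  -0.0132  0.1949] along -1.1 across -1.0
ball [0.4935 0.0518 0.2127] along 102.4 across -4.5
```

View pics/wz5.png

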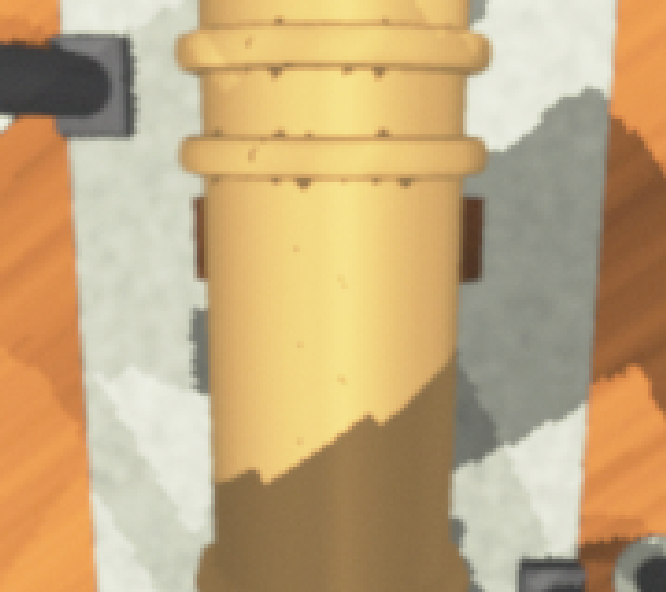

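```bash
python3 - <<'E'
from h import *
d=np.load('w5.npz');s={'tool_pos':d['p'],'tool_rot':d['q']};c=cam('wrist',s)
O=np.array([.5725,-.0134]);u=np.array([np.cos(np.radians(143)),np.sin(np.radians(143))]);v=np.array([-u[1],u[0]])
def f(n,w): print(n,np.round(w,4),'along',round((w[:2]-O)@u*1000,1),'across',round((w[:2]-O)@v*1000,1))
for r,a,b in ((60,185.5,336.5),(180,192.5,327.5)): f('board',(ray(c,(a,r),.018)+ray(c,(b,r),.018))/2)
for r in (113.2,136.): f('saddle',(ray(c,(222,r-.5),.069)+ray(c,(300.4,r-.5),.069))/2)
for col,row in ((260,100),(260.5,250)): f('leg',ray(c,(col,row),s['tool_pos'][2]+.019+.007))
im=cv2.cvtColor(d['im'],cv2.COLOR_RGB2HSV)
# leg edges by bright/sat
for r in (53,130,200): print(r,d['im'][r,215:310:5].tolist()[:0])
E
```

```text
board [ 0.6589 -0.0793  0.018 ] along -108.7 across 0.6
board [ 0.5613 -0.0044  0.018 ] along 14.4 across -0.4
saddle [ 0.621  -0.0505  0.069 ] along -61.1 across 0.4
saddle [ 0.6052 -0.0386  0.069 ] along -41.3 across 0.5
leg [ 0.6326 -0.0572  0.2209] along -74.4 across -1.2
leg [ 0.5823 -0.0196  0.2209] along -11.6 across -1.0
53 []
130 []
200 []
```

The reversed view puts the saddle middle within about 1 mm of the earlier estimate, so the correction is only about 1 mm in y. Now lowering.

apply_moves --commands '[{"linear": [0,0.001,0.01],"delta_rot": [0,0,0],"fingers": 255},{"linear": [-0.0005,0.001,0.03],"delta_rot": [0,0,0],"fingers": 255},{"linear": [-0.0005,0.001,0.055],"delta_rot": [0,0,0],"fingers": 255},{"linear": [-0.0005,0.001,0.08],"delta_rot": [0,0,0],"fingers": 255},{"linear": [-0.0005,0.001,0.1],"delta_rot": [0,0,0],"fingers": 255},{"linear": [-0.0005,0.001,0.115],"delta_rot": [0,0,0],"fingers": 255},{"linear": [-0.0005,0.001,0.12],"delta_rot": [0,0,0],"fingers": 255},{"linear": [-0.0005,0.001,0.12],"delta_rot": [0,0,0],"fingers": 255}]'

```text
time: 11.8
tool_pos: [0.5725, -0.0137, 0.074]
tool_rot: [0.0, 0.948, -0.317, -0.001]
contact_force: [0.5, 0.8, -2.2]
gripper_width: 0.309
```

```bash
python3 - <<'E'
from h import *
s=state();to([.5727,-.0138,.041],-37,s);print(s['contact_force'])
im=eyes.grab_frame('side');save('s6',cv2.resize(im[100:250,180:380],None,fx=4,fy=4,interpolation=cv2.INTER_CUBIC))
E
```

```text
lin mm [ 0.3 -0.1 33. ] rot deg [0.04 0.07 0.01] yaw now -36.99 pos [ 0.5725 -0.0137  0.074 ] t 11.8
[ 0.47871627  0.79582552 -2.21561659]
```

View pics/s6.png

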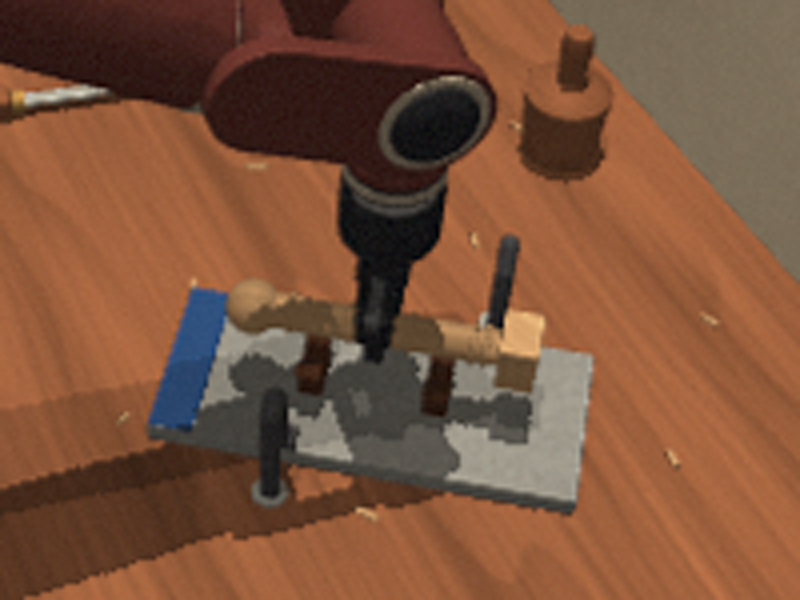

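The leg hangs just above the saddles, in line and clear of both hooks. Lowering it slowly to the seat.

apply_moves --commands '[{"linear": [0,0,0.006],"delta_rot": [0,0,0],"fingers": 255},{"linear": [0,0,0.012],"delta_rot": [0,0,0],"fingers": 255},{"linear": [0,0,0.018],"delta_rot": [0,0,0],"fingers": 255},{"linear": [0,0,0.023],"delta_rot": [0,0,0],"fingers": 255},{"linear": [0,0,0.027],"delta_rot": [0,0,0],"fingers": 255},{"linear": [0,0,0.03],"delta_rot": [0,0,0],"fingers": 255},{"linear": [0,0,0.032],"delta_rot": [0,0,0],"fingers": 255},{"linear": [0,0,0.032],"delta_rot": [0,0,0],"fingers": 255}]'

```text
time: 12.65
tool_pos: [0.5728, -0.0137, 0.0425]
tool_rot: [0.0, 0.948, -0.317, -0.0]
contact_force: [0.4, 1.2, -1.7]
gripper_width: 0.31
```

```bash
python3 - <<'E'
from h import *
s=state();to([.5727,-.0138,.041],-37,s);print(s['contact_force'],s['ft_torque'])
E
```

```text
lin mm [0.  0.1 1.5] rot deg [0.01 0.02 0.01] yaw now -36.99 pos [ 0.5728 -0.0137  0.0425] t 12.65
[ 0.3947199   1.23706203 -1.65210867] [ 0.05913779 -0.02621471  0.01947945]
```

apply_moves --commands '[{"linear": [0,0,0.0005],"delta_rot": [0,0,0],"fingers": 255},{"linear": [0,0,0.001],"delta_rot": [0,0,0],"fingers": 255},{"linear": [0,0,0.0015],"delta_rot": [0,0,0],"fingers": 255},{"linear": [0,0,0.0015],"delta_rot": [0,0,0],"fingers": 255},{"linear": [0,0,0.0015],"delta_rot": [0,0,0],"fingers": 255},{"linear": [0,0,0.0015],"delta_rot": [0,0,0],"fingers": 255},{"linear": [0,0,0.0015],"delta_rot": [0,0,0],"fingers": 255},{"linear": [0,0,0.0015],"delta_rot": [0,0,0],"fingers": 255}]'

```text
time: 13.45
tool_pos: [0.5731, -0.0138, 0.0416]
tool_rot: [0.0, 0.948, -0.317, 0.0]
contact_force: [-0.8, 0.3, 0.7]
gripper_width: 0.308
```

The wrist force changed from -1.7 N (hanging weight) to +0.7 N, so the saddles are carrying the leg. Releasing.

apply_moves --commands '[{"linear": [0,0,0],"delta_rot": [0,0,0],"fingers": 150},{"linear": [0,0,0],"delta_rot": [0,0,0],"fingers": 120},{"linear": [0,0,0],"delta_rot": [0,0,0],"fingers": 80},{"linear": [0,0,0],"delta_rot": [0,0,0],"fingers": 40},{"linear": [0,0,0],"delta_rot": [0,0,0],"fingers": 0},{"linear": [0,0,0],"delta_rot": [0,0,0],"fingers": 0},{"linear": [0,0,0],"delta_rot": [0,0,0],"fingers": 0},{"linear": [0,0,0],"delta_rot": [0,0,0],"fingers": 0}]'

```text
time: 14.25
tool_pos: [0.5729, -0.0137, 0.0413]
tool_rot: [0.0, 0.948, -0.317, -0.0]
contact_force: [0.4, -0.2, 0.3]
gripper_width: 0.999
```

apply_moves --commands '[{"linear": [0,0,-0.01],"delta_rot": [0,0,0],"fingers": 0},{"linear": [0,0,-0.03],"delta_rot": [0,0,0],"fingers": 0},{"linear": [0,0,-0.06],"delta_rot": [0,0,0],"fingers": 0},{"linear": [0,0,-0.1],"delta_rot": [0,0,0],"fingers": 0},{"linear": [0,0,-0.14],"delta_rot": [0,0,0],"fingers": 0},{"linear": [0,0,-0.18],"delta_rot": [0,0,0],"fingers": 0},{"linear": [0,0,-0.22],"delta_rot": [0,0,0],"fingers": 0},{"linear": [0,0,-0.24],"delta_rot": [0,0,0],"fingers": 0}]'

```text
time: 15.05
tool_pos: [0.5743, -0.0139, 0.2874]
tool_rot: [-0.001, 0.948, -0.317, 0.004]
contact_force: [-0.1, -0.3, 0.5]
gripper_width: 1.0
```

apply_moves --commands '[{"linear": [0,0,0],"delta_rot": [0,0,0],"fingers": 0},{"linear": [0,0,0],"delta_rot": [0,0,0],"fingers": 0},{"linear": [0,0,0],"delta_rot": [0,0,0],"fingers": 0},{"linear": [0,0,0],"delta_rot": [0,0,0],"fingers": 0},{"linear": [0,0,0],"delta_rot": [0,0,0],"fingers": 0},{"linear": [0,0,0],"delta_rot": [0,0,0],"fingers": 0},{"linear": [0,0,0],"delta_rot": [0,0,0],"fingers": 0},{"linear": [0,0,0],"delta_rot": [0,0,0],"fingers": 0}]'

```text
time: 15.85
tool_pos: [0.5729, -0.0137, 0.2812]
tool_rot: [0.0, 0.948, -0.317, -0.0]
contact_force: [-0.4, -0.0, -0.3]
gripper_width: 1.0
```

```bash
python3 - <<'E'
from h import *
s=state();im=eyes.grab_frame('wrist');save('w7',cv2.resize(im[0:300,150:400],None,fx=2,fy=2));np.savez('w7.npz',im=im,p=s['tool_pos'],q=s['tool_rot'])
im=eyes.grab_frame('side');save('s7',cv2.resize(im[100:250,180:380],None,fx=4,fy=4,interpolation=cv2.INTER_CUBIC))
print(s['contact_force'],s['gripper_width'],s['tool_pos'],s['time'])
E
```

```text
[-0.36443537 -0.00640588 -0.33883236] 1.0003442853124953 [ 0.57293333 -0.01373814  0.28119687] 15.85
```

View pics/w7.png

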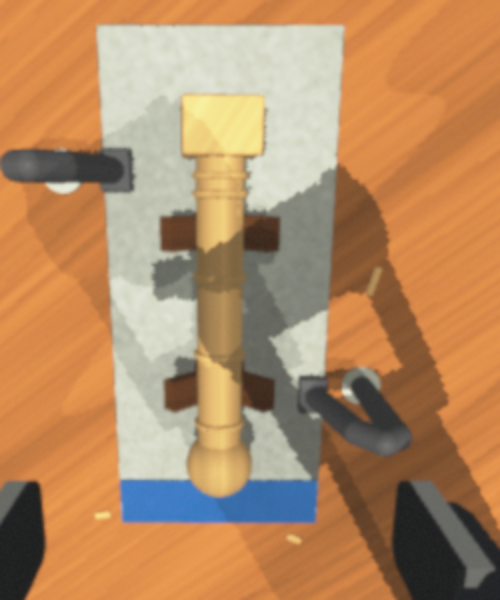

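View pics/s7.png

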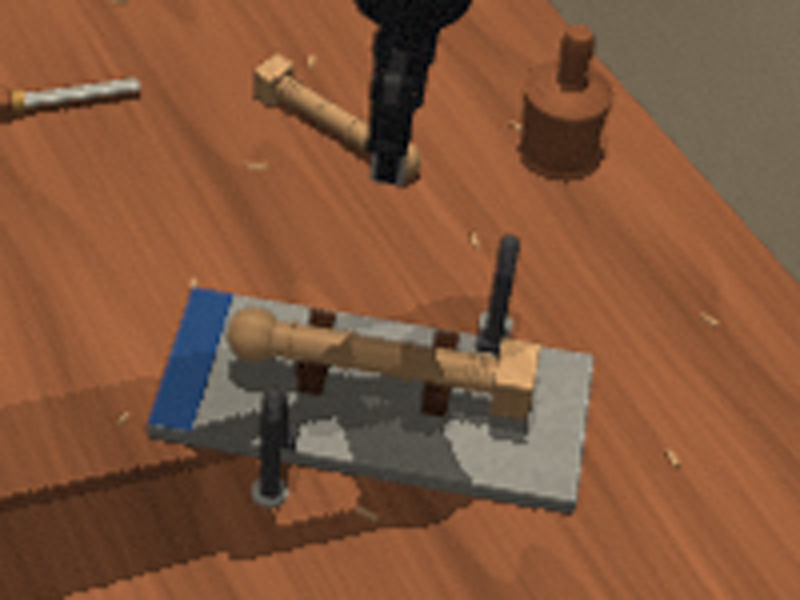

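The leg lies in both saddles with its ball at the blue end. One last numerical check before handing in.

```bash
python3 - <<'E'
from h import *
d=np.load('w7.npz');s={'tool_pos':d['p'],'tool_rot':d['q']};c=cam('wrist',s)
O=np.array([.5725,-.0134]);u=np.array([np.cos(np.radians(143)),np.sin(np.radians(143))]);v=np.array([-u[1],u[0]])
A=lambda x,y:(x/2+150-.25,y/2-.25)
def f(n,p,z): w=ray(c,A(*p),z);print(n,'along',round((w[:2]-O)@u*1000,1),'across',round((w[:2]-O)@v*1000,1))
f('ball',(219,464),.06)
f('blk far',(222,94.5),.082);f('blk near',(223,155),.082)
f('sadA',(220,215),.069);f('sadA',(220,250),.069);f('sadB far edge',(219,408),.069)
for p in ((97,25),(343,25),(316,522),(124,522)): f('corner',p,.018)
E
```

```text
ball along 99.2 across -0.2
blk far along -122.9 across 1.5
blk near along -93.2 across 2.1
sadA along -61.6 across 0.5
sadA along -41.9 across 0.5
sadB far edge along 56.1 across -0.2
corner along -169.9 across -73.1
corner along -169.8 across 74.5
corner along 168.4 across 74.3
corner along 168.2 across -73.1
```

```bash
python3 -c "
from h import *
print(job_done())"
```

```text
the job is handed in; nothing more can be done
None
```

The pale leg is turned end for end: its ball foot lies at the blue end, it rests in both V saddles, and the gripper has let go. I handed the job in at about 16 s. I gripped it at mid-length, lifted it about 155 mm, swung it 180° above the holdfasts and lowered it. I let go only once the wrist force showed the saddles were carrying it.

**Last checks:**
- **Along the cradle:** the leg's centre is about 1 mm from the middle of the saddles.
- **Across:** it is within about 2 mm, and its axis is within about 1° of the cradle's.
- **Robot:** gripper fully open about 0.28 m above the bench, with no contact force.
- **Seated height:** not measured on its own. I took it from the tool height, which was the same at release as at the grasp, and from the pictures.
- **Walnut leg:** the arm stayed away from it. The last picture showing it, just after lifting the leg, has it unmoved; I did not measure it.

**What went wrong:** in my first calls I wrote the shifts in millimetres although the tool takes metres. The arm went higher than planned, then down to 29 mm above the bench beside the cradle. No contact showed in the force readings or the pictures, and I corrected it before going near the cradle.

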